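Break loose the fuel-gas cap on the lab bench

ROBOT

A 6-joint arm with a two-finger parallel gripper is mounted at the origin on the work surface. World frame = base frame: x ahead of the robot, y to its left, z up, the work surface at z = 0. Lengths are in mm, angles in degrees, forces in N, time in s.
With the tool pointing down it reaches from about 300 to 850 mm from the base axis. Payload 4.2 kg.
Tool frame: the origin (TCP) lies midway between the tips of the shut fingers; the grasp point (between the pads) lies 19 mm behind it (env.grasp_offset is the distance from the TCP to the grasp point, in mm); z points along the fingers, y is the line along which they close (so a half turn about z gives the same grasp; the last joint's range is limited). The gripper opens to 91 mm and grips with 3 to 60 N. Pads are 32 mm wide; open, the fingers measure 118 mm over their backs; the gripper's body (76 mm by 178 mm) begins 60 mm behind the grasp point.
Start: joints at [71.849, 18.312, 89.639, -0, 72.044, -1.146], TCP at [168.168, 549.875, 213.976] pointing down, gripper open.
Joint ranges: [-177.97, 177.97], [-48.28, 115.42], [12.27, 149.76], [-77.06, 257.06], [2.81, 150.46], [-146.56, 146.56]. Speed limits (degrees/s): [147.25, 147.25, 180, 180, 180, 180].

INTERFACE

Orientations are given as [roll, pitch, yaw] about the fixed x, y, z axes, in that order (R = Rz(yaw) Ry(pitch) Rx(roll)).
In Python, from workcell import env, optics gives the robot as it stands. The module is installed in compiled form; this text tells all that it offers.
- The arm moves only by the tool send_rows, never from a script. Its argument "targets" is a list that holds one entry, the list of rows, each a list of 7 numbers: the turn, a rotation vector about the world's x, y, z scaled (see below), then the shift along the world's x, y, z scaled (see below), then the closure, from -1 (fully open) to 1 (shut). In form: [[[rx, ry, rz, x, y, z, gripper], ...]]. A call has 1 to 12 rows; each row shifts and turns the commanded pose from where the row before left it; what a row does not reach is not made up. The controller multiplies each number of a shift by 0.2 m and each number of a turn by pi/2 rad. A row lasts 1/10 s, in which the tool goes at most 50 mm and 8.59 degrees, less where a joint would pass 70% of its speed; a pose out of reach is approached as far as the arm can. A call with a number of a shift or a turn outside -1 to 1 is refused whole. A call with a gripper value outside its range is refused whole. The fingers move at their own pace and stop on an object; "grip_force" is the grip in N (left out, the last holds). Time passes only in rows, so rows that do not move let the fingers close. It gives the time, the measured TCP pose, the force, the opening and the grip force at its end, in the units of the state.
- env.state(): the state, without advancing time (a new reading comes with each control period).
- optics.grab_frame(name): name is "side" or "top" or "wrist"; returns (picture, depth): 420x560x3 uint8, red, green, blue; 420x560 float32, mm along the optical axis (not along the pixel's ray), 0 where there is no reading.
- optics.camera_info(name): a dict with "camera_matrix" (3x3 intrinsics, pixels), "R" (3x3) and "t" (3): a world point X has camera coordinates R X + t; the wrist camera has in their place "mount" (4x4, takes a point from camera to tool coordinates, whose origin is the TCP and whose axes are the flange's). Camera axes: x right, y down, z forward; pixel columns grow to the right and rows downward; lengths in mm; the calibration is good to about 2 mm. The wrist camera is an equidistant fisheye: a pixel r from the principal point sees the ray r / f radians off the axis. A picture is of the moment at which its call begins: read the wrist's pose just before it. camera_info takes no time and is no camera call.
- env.job_done(): hands the job in; it is judged then, once.
Trained networks look in the newest picture that a camera, given by its name, has taken for a name from the list of things; names that differ only in an ending like _2 or _b are one class to them, and where a whole thing is asked for, a point or a joint stands for the part that bears it (a point fixed in the world has none). Each returns a list of dicts, best first, with "conf" (0 to 1); they miss things now and then, are a little off and sometimes report something else, mostly with a low value. They report only what shows in the picture. A call takes as long as a camera call. They do not tell look-alikes from the thing itself.
- optics.silhouettes(camera, name): "mask" (420x560 bool, what is visible of it) and "at" ([column, row] in pixels, amid what is visible of it).
- optics.place_of(camera, name): "at" ([column, row] in pixels: a listed point, or the origin of a listed thing).
The state is a dict: "time_s": time; "qpos": joint angles; "qvel": joint speeds; "effort": joint torques, N m; "ee_pos": TCP position; "ee_rot": TCP orientation; "force": force on the tool from outside, world axes, zero at the start; "torque": the same for the moment, N m; "gripper_width": finger opening in mm; "gripper_force": force on a finger pad.
Only numpy, scipy, OpenCV 4.12 (cv2) and the standard library are available. Lean on these libraries where they do the work, as an engineer would, in place of code of your own. Each camera call takes 0.05 s, during which the arm holds its last target. There are 200 camera calls.

TASK

The yellow fuel-gas outlet on the bench is needed for a burner, so break its winged blanking cap loose: back it off by about a quarter turn and let go of it. Like all flammable-gas fittings it has a left-hand thread, so the usual loosening direction only tightens it. Leave the blue compressed-air cap tight and the glass flask standing where it is.

Things in the scene. Friction and masses are not known exactly. Their poses are not given: they have to be found in the camera images.
- gas_cap (a joint): Angle of the yellow winged cap of the fuel-gas outlet, rad. 0 is screwed home on a hard stop; it grows as the cap loosens, which is CLOCKWISE seen from above (left-hand thread). It starts nearly home, 0 to 0.2. It turns with a steady friction of about 0.08 N m and stays where it is left; it does not rise noticeably.
- gas_wing (a point): Grip point of the yellow cap, on its upright axis, 138 mm above the bench; x along the wing, y across it, z up; turns with the cap. The wing is a flat upright plate 56 mm long, 10 mm thick, 114 to 150 mm above the bench. Below it, 100 to 114 mm, a round skirt 36 mm across: keep fingertips above it. On a fixed white 32 mm post, yellow band, 72 mm foot; left or right, any yaw.
- air_cap (a joint): Angle of the blue winged cap of the compressed-air outlet, rad: same shape and size as the yellow one, on a white post with a blue band, 0.2 m or more away. Ordinary right-hand thread: 0 is home, grows ANTICLOCKWISE seen from above as it loosens. Starts between 0 and 0.1. To be left tight (below 0.35).
- flask: Loose empty conical glass flask standing between the two outlets, 0.1 m or more from either axis: base 84 mm across, rim 40 mm, 132 mm tall, about 0.16 kg. Origin at the centre of its underside, z up. Leave it standing where it is. (A small low tin, 60 mm across and 45 mm tall, also stands between the outlets, nearer the robot.)
Not all that is in view belongs to the job. What is shaped like the flask but red is not meant. What is shaped like the part that bears air_cap but red is not meant.

How it is judged:
By the outcome, as a careful person would: the job done as asked, in the order asked, and still so for the second after the job is handed in, with the robot touching nothing.
It also fails if it takes over 34 s, if anything falls off the work surface, if the arm or the gripper's body presses on something with over 40 N, if the wrist force passes 120 N, or if a joint passes its speed limit or range.

## Working session

There is one attempt and no reset: what is moved stays moved. The work goes in short steps, Python scripts to look and compute and a tool call to move; the robot and the scene stay as the last step left them, time stands still between calls to the robot, and variables do not carry over. Pictures are saved under pics/ and viewed, at most 10 in all, crops included, and the job is handed in when it is done.

Besides the shell and the picture viewer there is one more tool, called after "Emit:" as name([rows], argument=value, ...), one row to a line, values as JSON. send_rows: Moves the arm, as the interface text tells. Its arguments: {"type":"object","properties":{"targets":{"type":"array"},"grip_force":{"type":"number"}},"required":["targets"]}

```bash
mkdir -p pics; cat > h.py <<'E'
import numpy as np, cv2
from workcell import env, optics
def world(cam, depth, px):
    i=optics.camera_info(cam);K=np.array(i["camera_matrix"]);R=np.array(i["R"]);t=np.array(i["t"]).ravel()
    px=np.atleast_2d(px).astype(int); d=depth[px[:,1],px[:,0]]
    c=np.c_[(px[:,0]-K[0,2])/K[0,0]*d,(px[:,1]-K[1,2])/K[1,1]*d,d]
    return (c-t)@R
E
python3 - <<'E'
from h import *
p={}
for c in ("top","side"):
    im,d=optics.grab_frame(c); p[c]=im
    for n in ("gas_cap","air_cap","flask"):
        for s in optics.silhouettes(c,n):
            m=s["mask"]; ys,xs=np.nonzero(m&(d>0)); w=world(c,d,np.c_[xs,ys])
            hi=w[:,2]>np.percentile(w[:,2],98)-8
            print(c,n,round(s["conf"],2),np.round(s["at"]),"rgb",im[m].mean(0).round(),"top",np.median(w[hi],0).round(),"med",np.median(w,0).round())
    for q in optics.place_of(c,"gas_wing"): print(c,"wing",q)
    cv2.imwrite(f"pics/{c}.png",im[:,:,::-1])
print(env.state())
E
```

```text
top gas_cap 0.62 [374. 206.] rgb [131. 118.  46.] top [ 577. -130.  150.] med [ 573. -127.  136.]
top air_cap 0.88 [141. 215.] rgb [111.  27.  24.] top [562. 269. 150.] med [562. 266. 137.]
top air_cap 0.77 [213. 137.] rgb [114.  26.  23.] top [703. 149. 151.] med [699. 145. 137.]
top air_cap 0.64 [209. 215.] rgb [ 46.  72. 113.] top [562. 156. 150.] med [562. 153. 135.]
top flask 0.92 [318. 142.] rgb [108.  26.  22.] top [720. -44. 133.] med [708. -40.  62.]
top flask 0.92 [241. 283.] rgb [110.  29.  25.] top [444. 106. 132.] med [449.  97.  59.]
top flask 0.91 [294. 210.] rgb [104.  91.  84.] top [584.   7. 132.] med [574.   9.  61.]
top flask 0.47 [373. 208.] rgb [131. 118.  47.] top [ 577. -130.  150.] med [ 573. -128.  134.]
top wing {'at': [380.0, 206.2], 'conf': 0.73}
side gas_cap 0.69 [303. 152.] rgb [124.  97.  39.] top [ 575. -129.  150.] med [ 573. -123.  131.]
side air_cap 0.96 [236. 306.] rgb [115.  34.  30.] top [559. 273. 151.] med [560. 275. 131.]
side air_cap 0.87 [261. 254.] rgb [41. 53. 86.] top [559. 159. 150.] med [560. 163. 130.]
side air_cap 0.66 [192. 231.] rg
[... 353 characters left out ...]
01.6, 148.4], 'conf': 0.59}
{'time_s': 0.5, 'qpos': array([ 7.18483303e+01,  1.83119392e+01,  8.96417574e+01, -1.11657727e-04,
        7.20435099e+01, -1.14596339e+00]), 'qvel': array([-0.01123458, -0.13377596, -0.03924413,  0.01966518,  0.02245098,
        0.0126269 ]), 'effort': array([-5.67887637e-04, -4.11991811e+01, -2.32038331e+01,  7.26943533e-02,
        3.84328177e-02, -2.69619727e-05]), 'ee_pos': array([168.16753596, 549.85449029, 213.95681416]), 'ee_rot': array([1.79997209e+02, 1.62067626e-04, 1.62994328e+02]), 'force': array([-0.48683891,  0.54952932,  0.21569159]), 'torque': array([ 0.00668442, -0.00182356, -0.03141653]), 'gripper_force': 0.0, 'gripper_width': 91.36084240867217}
```

View pics/top.png

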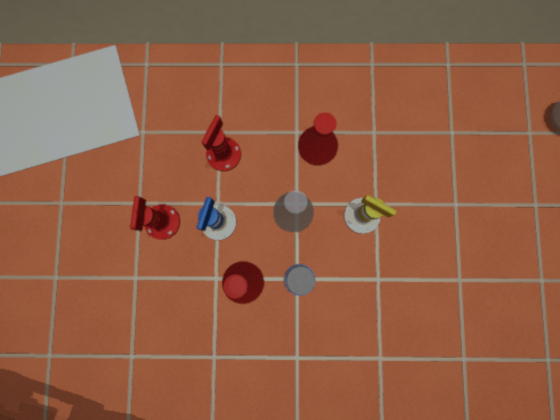

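View pics/side.png

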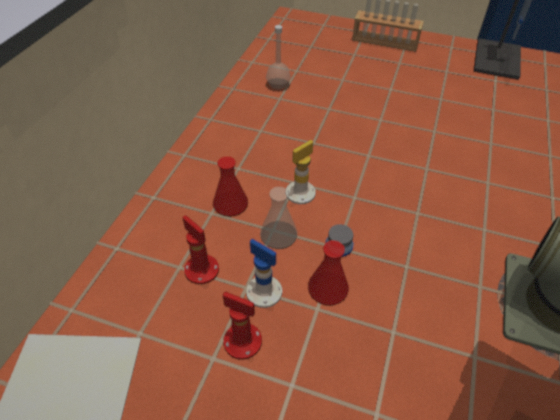

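The yellow wing is at about (380,206) in the top view and (302,150) in the side view. The clear flask is at (294,205) top, and blue is at (207,214) top. Next I need the wing's yaw.

```bash
python3 - <<'E'
from h import *
for c in ("top","side"):
    im,d=optics.grab_frame(c); s=optics.silhouettes(c,"gas_cap")[0]
    ys,xs=np.nonzero(s["mask"]&(d>0)); w=world(c,d,np.c_[xs,ys]); w=w[(w[:,2]>143)&(w[:,2]<158)]
    r=cv2.minAreaRect(w[:,:2].astype(np.float32)); b=cv2.boxPoints(r)
    e=max((b[1]-b[0],b[2]-b[1]),key=np.linalg.norm)
    print(c,len(w),np.round(r[0]),np.round(r[1]),"yaw",np.degrees(np.arctan2(e[1],e[0]))%180)
E
```

```text
top 209 [ 577. -130.] [54. 10.] yaw 60.514927
side 112 [ 576. -128.] [54. 11.] yaw 62.3262
```

Emit:
send_rows([
  [[0,0,-0.0567,0.102,-0.17,0,-1],[0,0,-0.0567,0.102,-0.17,0,-1],[0,0,-0.0567,0.102,-0.17,0,-1],[0,0,-0.0567,0.102,-0.17,0,-1],[0,0,-0.0567,0.102,-0.17,0,-1],[0,0,-0.0567,0.102,-0.17,0,-1],[0,0,-0.0567,0.102,-0.17,0,-1],[0,0,-0.0567,0.102,-0.17,0,-1],[0,0,-0.0567,0.102,-0.17,0,-1],[0,0,-0.0567,0.102,-0.17,0,-1],[0,0,-0.0567,0.102,-0.17,0,-1],[0,0,-0.0567,0.102,-0.17,0,-1]],
])

```text
time_s: 1.9
ee_pos: [413.6, 140.4, 214.3]
ee_rot: [179.9, -0.0, 101.5]
force: [0.7, -0.1, -0.3]
gripper_width: 91.3
gripper_force: 0.0
```

Emit:
send_rows([
  [[0,0,-0.0567,0.102,-0.17,0,-1],[0,0,-0.0567,0.102,-0.17,0,-1],[0,0,-0.0567,0.102,-0.17,0,-1],[0,0,-0.0567,0.102,-0.17,0,-1],[0,0,-0.0567,0.102,-0.17,0,-1],[0,0,-0.0567,0.102,-0.17,0,-1],[0,0,-0.0567,0.102,-0.17,0,-1],[0,0,-0.0567,0.102,-0.17,0,-1],[0,0,0,0,0,0,-1],[0,0,0,0,0,0,-1],[0,0,0,0,0,0,-1]],
])

```text
time_s: 3.0
ee_pos: [575.5, -129.2, 213.9]
ee_rot: [-180.0, -0.0, 61.0]
force: [0.3, 0.7, -0.1]
gripper_width: 91.6
gripper_force: 0.0
```

```bash
python3 - <<'E'
from h import *
from scipy.spatial.transform import Rotation as Ro
s=env.state(); im,d=optics.grab_frame("wrist"); print(s["time_s"],s["ee_pos"],s["ee_rot"],s["qpos"],s["force"])
i=optics.camera_info("wrist");K=np.array(i["camera_matrix"]);M=np.array(i["mount"])
T=Ro.from_euler("xyz",s["ee_rot"],degrees=True).as_matrix()
for q in optics.silhouettes("wrist","gas_cap")[:2]:
    ys,xs=np.nonzero(q["mask"]&(d>0)); x=(xs-K[0,2]);y=(ys-K[1,2]);th=np.hypot(x/K[0,0],y/K[1,1]);ph=np.arctan2(y,x);z=d[ys,xs]
    c=np.c_[np.tan(th)*np.cos(ph)*z,np.tan(th)*np.sin(ph)*z,z]
    w=(c@M[:3,:3].T+M[:3,3])@T.T+s["ee_pos"]; w=w[(w[:,2]>143)&(w[:,2]<158)]
    if len(w)<9: print("few",q["conf"],q["at"]); continue
    r=cv2.minAreaRect(w[:,:2].astype(np.float32)); b=cv2.boxPoints(r); e=max((b[1]-b[0],b[2]-b[1]),key=np.linalg.norm)
    print(q["conf"],q["at"],len(w),r,np.degrees(np.arctan2(e[1],e[0]))%180)
cv2.imwrite("pics/w1.png",im[:,:,::-1])
E
```

```text
3.0 [ 575.54209919 -129.23627088  213.93229183] [-1.79951823e+02 -1.02938001e-02  6.09953686e+01] [-1.37856223e+01  1.96824510e+01  8.75975857e+01  2.36413923e-02
  7.27637498e+01  1.52119909e+01] [ 0.26483881  0.71703871 -0.12518018]
0.72 [277.4, 211.2] 872 ((575.8512573242188, -130.00802612304688), (55.42600631713867, 9.948102951049805), 59.816139221191406) 59.816097
```

View pics/w1.png

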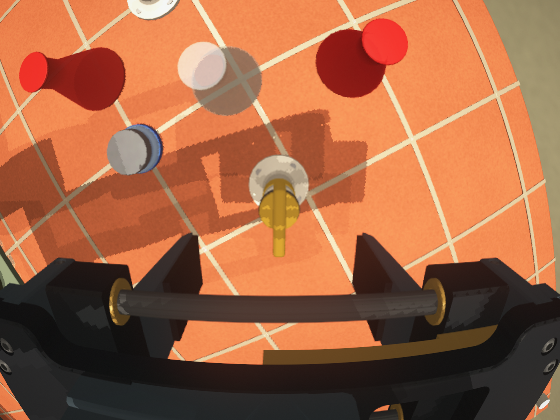

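The wing sits centred between the fingers at (277,235) and the yaw matches, so I'll descend and close.

Emit:
send_rows([
  [[0,0,-0.01,0.002,-0.004,-0.0775,-1],[0,0,0,0,0,-0.0775,-1],[0,0,0,0,0,-0.0775,-1],[0,0,0,0,0,-0.0775,-1],[0,0,0,0,0,-0.0775,-1],[0,0,0,0,0,-0.0775,-1],[0,0,0,0,0,0,-1],[0,0,0,0,0,0,-1]],
])

```text
time_s: 3.9
ee_pos: [576.5, -130.3, 121.5]
ee_rot: [180.0, -0.0, 60.1]
force: [-0.8, -0.9, 0.1]
gripper_width: 91.2
gripper_force: 0.0
```

Emit:
send_rows([
  [[0,0,0,0,0,0,1],[0,0,0,0,0,0,1],[0,0,0,0,0,0,1],[0,0,0,0,0,0,1],[0,0,0,0,0,0,1],[0,0,0,0,0,0,1],[0,0,0,0,0,0,1],[0,0,0,0,0,0,1],[0,0,0,0,0,0,1],[0,0,0,0,0,0,1]],
], grip_force=20)

```text
time_s: 4.9
ee_pos: [576.6, -130.9, 121.0]
ee_rot: [180.0, 0.0, 60.0]
force: [0.1, -0.3, 0.7]
gripper_width: 13.9
gripper_force: 0.0
```

Still closing; I'll wait a little longer, then turn clockwise (negative z).

Emit:
send_rows([
  [[0,0,0,0,0,0,1],[0,0,0,0,0,0,1],[0,0,0,0,0,0,1],[0,0,0,0,0,0,1]],
])

```text
time_s: 5.3
ee_pos: [576.4, -130.8, 121.0]
ee_rot: [-180.0, 0.0, 60.0]
force: [-0.5, 1.2, 1.1]
gripper_width: 9.7
gripper_force: 20.0
```

Emit:
send_rows([
  [[0,0,-0.05,0,0,0,1],[0,0,-0.05,0,0,0,1],[0,0,-0.05,0,0,0,1],[0,0,-0.05,0,0,0,1]],
])

```text
time_s: 5.7
ee_pos: [576.4, -130.8, 121.0]
ee_rot: [-180.0, 0.0, 41.9]
force: [-0.6, 0.3, 0.4]
gripper_width: 9.9
gripper_force: 20.0
```

Turning freely with small forces. 72° more to go.

Emit:
send_rows([
  [[0,0,-0.08,0,0,0,1],[0,0,-0.08,0,0,0,1],[0,0,-0.08,0,0,0,1],[0,0,-0.08,0,0,0,1],[0,0,-0.08,0,0,0,1],[0,0,-0.08,0,0,0,1],[0,0,-0.08,0,0,0,1],[0,0,-0.08,0,0,0,1],[0,0,-0.08,0,0,0,1],[0,0,-0.08,0,0,0,1],[0,0,0,0,0,0,1],[0,0,0,0,0,0,1]],
])

```text
time_s: 6.9
ee_pos: [576.4, -130.9, 121.0]
ee_rot: [180.0, 0.0, -29.8]
force: [-2.0, 0.3, 1.4]
gripper_width: 10.1
gripper_force: 20.0
```

Emit:
send_rows([
  [[0,0,0,0,0,0,-1],[0,0,0,0,0,0,-1],[0,0,0,0,0,0,-1],[0,0,0,0,0,0,-1],[0,0,0,0,0,0,-1],[0,0,0,0,0,0,-1],[0,0,0,0,0,0,-1],[0,0,0,0,0,0,-1],[0,0,0,0,0,0,-1],[0,0,0,0,0,0,-1],[0,0,0,0,0,0,-1],[0,0,0,0,0,0,-1]],
])

```text
time_s: 8.1
ee_pos: [576.6, -130.9, 121.0]
ee_rot: [180.0, -0.0, -30.0]
force: [0.3, -1.6, -0.5]
gripper_width: 91.1
gripper_force: 0.0
```

Emit:
send_rows([
  [[0,0,0,0,0,0.1,-1],[0,0,0,0,0,0.1,-1],[0,0,0,0,0,0.1,-1],[0,0,0,0,0,0.1,-1],[0,0,0,0,0,0.1,-1],[0,0,0,0,0,0.1,-1],[0,0,0,0,0,0,-1],[0,0,0,0,0,0,-1],[0,0,0,0,0,0,-1]],
])

```text
time_s: 9.0
ee_pos: [575.8, -130.8, 239.5]
ee_rot: [180.0, 0.1, -30.0]
force: [-0.1, -0.1, -0.1]
gripper_width: 91.2
gripper_force: 0.0
```

```bash
python3 - <<'E'
from h import *
print(env.state()["time_s"],env.state()["ee_pos"])
c="side"; im,d=optics.grab_frame(c)
for n in ("gas_cap","air_cap","flask"):
  for s in optics.silhouettes(c,n):
    ys,xs=np.nonzero(s["mask"]&(d>0)); w=world(c,d,np.c_[xs,ys]); w=w[(w[:,2]>(143 if n!="flask" else 126))&(w[:,2]<158)]
    if len(w)<9: continue
    r=cv2.minAreaRect(w[:,:2].astype(np.float32)); b=cv2.boxPoints(r)
    e=max((b[1]-b[0],b[2]-b[1]),key=np.linalg.norm)
    print(n,round(s["conf"],2),s["at"],np.round(r[0]),np.round(r[1]),"yaw",np.degrees(np.arctan2(e[1],e[0]))%180)
cv2.imwrite("pics/side2.png",im[:,:,::-1])
E
```

```text
9.0 [ 575.84311265 -130.75344615  239.49066954]
gas_cap 0.79 [302.1, 152.3] [ 575. -129.] [12. 56.] yaw 148.55742
air_cap 0.71 [191.3, 233.4] [701. 151.] [10. 55.] yaw 153.79224
air_cap 0.64 [238.3, 306.6] [560. 271.] [11. 54.] yaw 175.20258
air_cap 0.61 [261.1, 255.1] [560. 159.] [11. 53.] yaw 163.44376
flask 0.98 [277.8, 222.2] [583.   8.] [38. 38.] yaw 134.06256
flask 0.73 [329.8, 278.6] [443. 106.] [37. 39.] yaw 107.57572
flask 0.56 [226.0, 194.4] [719. -42.] [35. 37.] yaw 147.76312
```

View pics/side2.png

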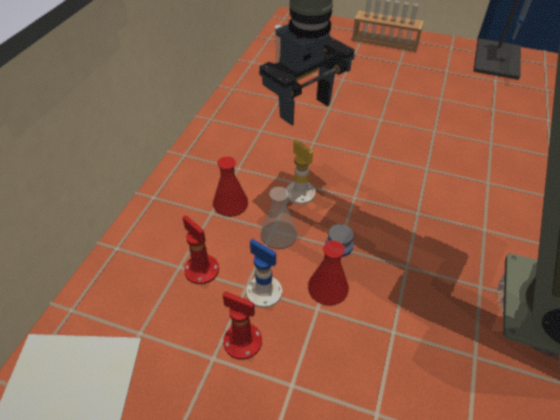

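The yellow wing at (302,152) has gone from about 61° to 149° yaw, a clockwise quarter turn. The flask at (278,222) still stands where it was, the blue cap at (261,255) wasn't touched, and the gripper is clear.

```bash
python3 -c "
from workcell import env
print(env.job_done())"
```

```text
the job is handed in; nothing more can be done
None
```

The yellow gas cap is loosened by about a quarter turn clockwise and released; the blue cap wasn't touched, the flask still stands where it was, and the job was handed in at about 9 s (no verdict was returned).

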